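# Wedge up the pH station's deck and hold

### The arm

A 6-joint arm with a two-finger parallel gripper is mounted at the origin on the work surface. World frame = base frame: x ahead of the robot, y to its left, z up, the work surface at z = 0. Lengths are in mm, angles in rad, forces in N, time in s.
With the tool pointing down it reaches from about 375 to 925 mm from the base axis. Payload 5.7 kg.
Tool frame: the origin (TCP) lies midway between the tips of the shut fingers; the grasp point (between the pads) lies 19 mm behind it (pinch_z is the z of the grasp point in the tool frame, in mm); z points along the fingers, y is the direction in which the jaws open and shut (so a half turn about z gives the same grasp; the last joint's range is limited). The gripper opens to 85 mm and grips with 20 to 120 N. Pads are 22 mm wide; open, the fingers measure 114 mm over their backs; the gripper's body (76 mm by 85 mm) begins 54 mm behind the grasp point. The pads swing forward as they close: fully open they stand 13 mm farther back than shut.
Start: joints at [1.006, 0.359, 1.51, -0, 1.272, -0.115], TCP at [260.86, 540.292, 231.267] pointing down, gripper open.
Joint ranges: [-2.97, 2.97], [-1.01, 2.36], [0.21, 2.38], [-0.96, 4.11], [0.2, 2.71], [-2.98, 2.98]. Speed limits (rad/s): [2.39, 2.39, 3.14, 3.14, 3.14, 3.14].

### API

Orientations are given as a unit quaternion [w, x, y, z].
In Python, from cell import * gives the robot as it stands.
- The arm moves only by the tool play_rows, never from a script. Its argument "plan" is one flat list of numbers, 7 for each row, row after row: the shift along the tool's x, y, z in cm, then the turn, a rotation vector about the tool's x, y, z in rad, then the opening, from -1 (shut) to 1 (fully open). In form: [dx, dy, dz, wx, wy, wz, fingers, dx, dy, dz, wx, wy, wz, fingers, ...]. A call has 1 to 12 rows; each row is the pose to reach, as a shift and turn from the pose measured when the call began, along the tool's axes at that moment; what a row does not reach only later rows make up. A row lasts 1/10 s, in which the tool goes at most 50 mm and 8.59 degrees, less where a joint would pass 70% of its speed; a pose out of reach is approached as far as the arm can. A call with a gripper value outside its range is refused whole. The fingers move at their own pace and stop on an object; the grip force is fixed at half the most. Time passes only in rows, so rows that repeat a pose let the fingers close. It gives the time, the measured TCP pose, the force and the opening at its end, in the units of the state.
- get_state(): the state, without advancing time (a new reading comes with each control period).
- snapshot(name): name is "side" or "top"; returns the picture (384x512x3 uint8, red, green, blue); there is no depth.
- camera_params(name): a dict with "fx", "fy", "cx", "cy" (pixels), "dist" ([k1, k2, p1, p2, k3] as OpenCV has them; the pictures are not rectified), "R" (3x3) and "t" (3): a world point X has camera coordinates R X + t. Camera axes: x right, y down, z forward; pixel columns grow to the right and rows downward; lengths in mm; the calibration is good to about 2 mm. A picture is of the moment at which its call begins. camera_params takes no time and is no camera call.
- close_job(): hands the job in, once; it reports no verdict.
The state is a dict: "t": time; "joint_pos": joint angles; "dq": joint speeds; "joint_efforts": joint torques, N m; "tcp_pos": TCP position; "ee_rot": TCP orientation; "wrist_force": force on the tool from outside, world axes, zero at the start; "ft_torque": the same for the moment, N m; "width": finger opening in mm.
Only numpy, scipy, OpenCV 4.12 (cv2) and the standard library are available. Lean on these libraries where they do the work, as an engineer would, in place of code of your own. Each camera call takes 0.05 s, during which the arm holds its last target.

### The job

A colleague wants to unscrew the two front feet of the hinged pH-meter deck. Take the wooden wedge by its grip block, set it flat on the aluminium base plate and push it nose first under the middle of the deck's front lip until the feet have just come off the base plate, a gap of about 4 mm and never more than 10 mm, lifting with the wedge alone and not with the gripper. Finish while still holding the wedge there in the gripper, keeping the deck up, and leave the spacer block, the beaker and the bottle where they are.

Things in the scene. Friction and masses are not known exactly. Their poses are not given: they have to be found in the camera images.
- base: fixed aluminium base plate 340 x 240 mm, 10 mm thick, on the bench. Origin: its underside (bench height), straight below the middle of the deck's front lip. x points level from the lip back to the hinge, y left along the lip, z up. The plate spans x = -110 mm (free apron before the lip, where the wedge is set down; top 10 mm above the bench) to +230 mm, y = -120 to +120 mm.
- deck: white hinged deck of the pH station. Origin: mid-point of the underside of its front lip (round bar, 12 mm thick, 200 mm long), 22 mm above the bench with the deck down: 12 mm gap. Console (75 mm high) and electrode stand (252 mm) begin 70 mm behind the lip, hinge 200 mm. The two front feet (85 mm left and right, 12 mm behind the lip) rise 0.94 times as much as the lip. No spring or latch; its weight loads the lip with 3 to 7 N.
- wedge_grip (a point): centre of the grip block (38 long, 30 wide, 60 mm high; this point is 30 mm above the flat underside) at the tail of the loose wooden wedge, 30 mm wide, 0.13 kg. x points to the nose, z up. Tail end 19 mm behind, nose edge 101 mm ahead. Nose 3 mm thick; top slopes 1:4 up to 24 mm thick, 17 mm ahead of this point. Touches the lip when the nose is about 37 mm past the lip's mid-line.
- spacer_mid (a point): centre of a plain loose wooden spacer block, 90 x 36 x 45 mm high, no slope, standing on the bench: to be left alone.
- beaker_mid (a point): centre, half-way up, of an empty loose glass beaker, 72 mm wide, 95 mm high: to be left alone.
- bottle_mid (a point): centre, half-way up, of a loose white reagent bottle with a black cap, 68 mm wide, 150 mm high: to be left alone.
There are look-alikes about, which are no part of the job. What is shaped like the part that bears wedge_grip but green is not meant.

How it is judged:
By the outcome, as a careful person would: the job done as asked, in the order asked, and still so for the second after the job is handed in, while the arm keeps its last pose, push and grip.
It also fails if it takes over 42 s, if anything falls off the work surface, if the arm or the gripper's body presses on something with over 40 N, if the wrist force passes 120 N, or if a joint passes its speed limit or range.

## Working session

There is one attempt and no reset: what is moved stays moved. The work goes in short steps, Python scripts to look and compute and a tool call to move; the robot and the scene stay as the last step left them, time stands still between calls to the robot, and variables do not carry over. Pictures are saved under pics/ and viewed, and the job is handed in when it is done.

Besides the shell and the picture viewer there is one more tool, called by a JSON object that holds its "name" and its "arguments", one argument or row to a line. play_rows: Moves the arm, as the interface text tells. Its arguments: {"type":"object","properties":{"plan":{"type":"array"}},"required":["plan"]}

```bash
mkdir -p pics; ls
python3 - <<'E'
from cell import *
import cv2
s=get_state();print(s)
for n in("side","top"):
    im=snapshot(n);cv2.imwrite(f"pics/{n}0.png",cv2.resize(im[:,:,::-1],(800,600),interpolation=cv2.INTER_CUBIC))
    cv2.imwrite(f"pics/{n}0raw.png",im[:,:,::-1])
    print(n,camera_params(n))
E
```

```text
pics
{'t': 0.0, 'joint_pos': array([ 1.00593159e+00,  3.59548384e-01,  1.51145200e+00, -2.95047991e-05,
        1.27250028e+00, -1.15101396e-01]), 'dq': array([-2.25269343e-03,  2.90689908e-04, -5.59087548e-05,  8.06014821e-04,
       -7.06804192e-04,  7.83210575e-04]), 'joint_efforts': array([ 3.73544972e-04, -5.27612829e+01, -2.78626263e+01, -1.40336906e-04,
        1.31186188e-02, -2.55473765e-06]), 'tcp_pos': array([260.49488526, 539.73195431, 230.42031675]), 'ee_rot': array([-3.04843505e-04,  2.22986673e-01,  9.74821026e-01, -9.04099644e-04]), 'wrist_force': array([-0.15979959,  0.8025884 ,  0.66054662]), 'ft_torque': array([0.00096154, 0.00261468, 0.01605864]), 'width': 85.23069934604906}
side {'fx': 433.91144048394113, 'fy': 433.91144048394113, 'cx': 253.4176520446706, 'cy': 184.8057347243587, 'dist': array([0.04683939, 0.        , 0.        , 0.        , 0.        ]), 'R': array([[ 0.67723469, -0.73576468, -0.00187351],
       [-0.55763561, -0.51161128, -0.65367915],
       [ 0.47999552,  0.44373893, -0.75676949]]), 't': array([-348.33947537,  379.48791143,  833.64535708])}
top {'fx': 441.3440671175081, 'fy': 441.3440671175081, 'cx': 247.14172603028047, 'cy': 195.43734288745915, 'dist': array([0.01121231, 0.        , 0.        , 0.        , 0.        ]), 'R': array([[ 0.01851623, -0.99981454,  0.00529558],
       [-0.9789205 , -0.01920627, -0.20333659],
       [ 0.20340059, -0.00141893, -0.97909458]]), 't': array([  24.67972781,  525.69060634, 1299.51117413])}
```

View pics/side0.png

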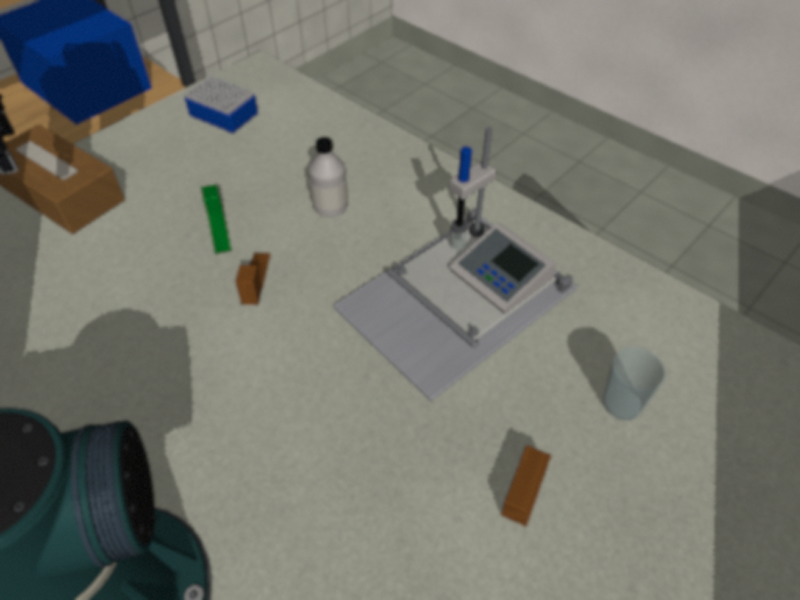

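View pics/top0.png

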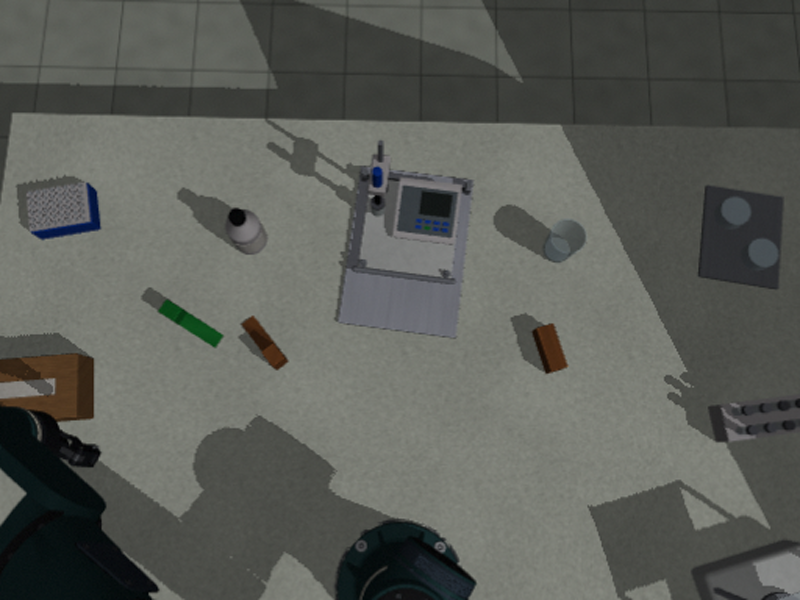

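Candidates (800x600 pixels): brown piece with a raised block, side (250,280) / top (265,343); green look-alike, side (216,220) / top (190,322); plain brown spacer, side (527,485) / top (550,348). By the description it is the first one. I'll check it in close crops.

Run:
```python
import cv2,numpy as np
def crop(n,x0,y0,w,h,k):
    im=cv2.imread(f"pics/{n}0raw.png")[y0:y0+h,x0:x0+w]
    return cv2.resize(im,None,fx=k,fy=k,interpolation=cv2.INTER_CUBIC)
a=crop("side",140,150,45,50,9);b=crop("top",145,195,45,50,9)
cv2.imwrite("pics/c1.png",cv2.hconcat([a[:450,:390],b[:450,:405]]))
cv2.imwrite("pics/c2.png",crop("top",208,100,100,120,5))
cv2.imwrite("pics/c3.png",crop("side",205,130,170,130,4.5))
```

```text
(no output)
```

View pics/c1.png

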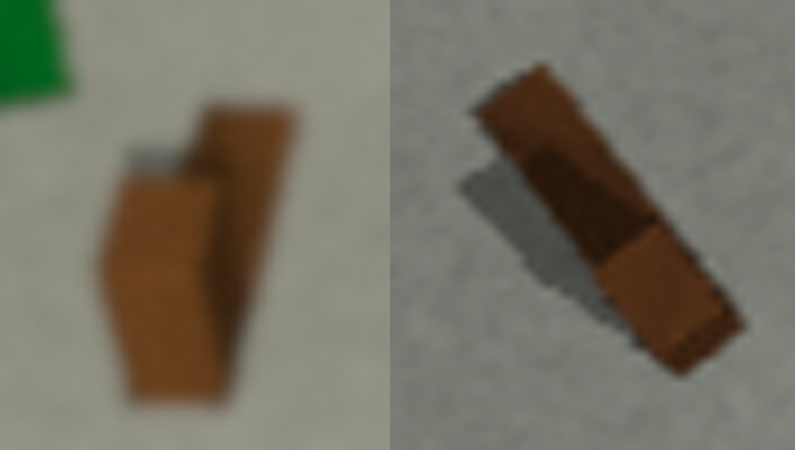

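View pics/c2.png

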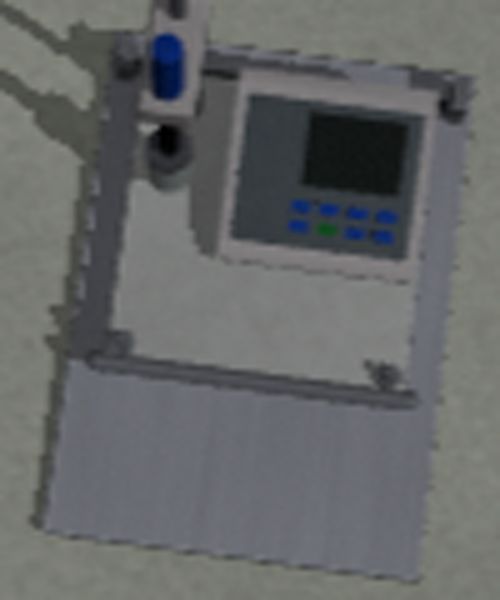

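View pics/c3.png

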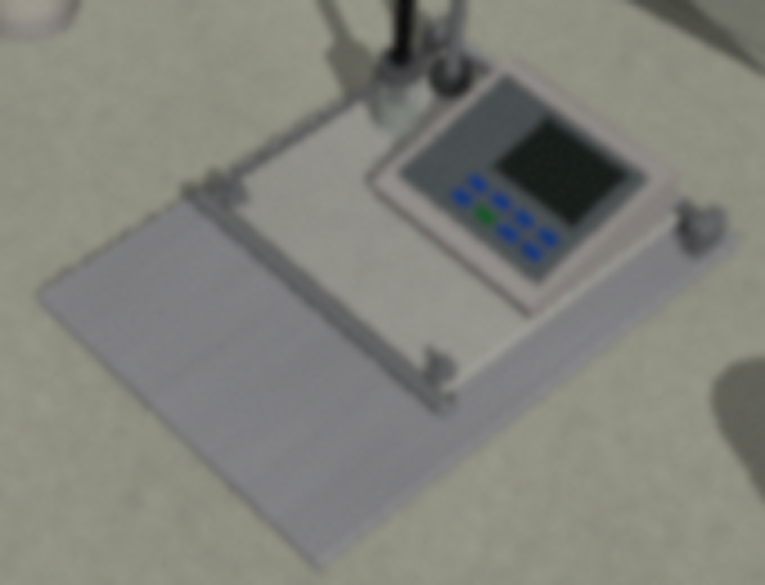

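```bash
cat > h.py <<'E'
from cell import *
import cv2,numpy as np
from scipy.optimize import least_squares
from scipy.spatial.transform import Rotation as Ro
P={n:camera_params(n) for n in("side","top")}
def proj(n,X):
    p=P[n];K=np.array([[p['fx'],0,p['cx']],[0,p['fy'],p['cy']],[0,0,1]])
    return cv2.projectPoints(np.array(X,float).reshape(-1,3),cv2.Rodrigues(p['R'])[0],p['t'],K,p['dist'])[0][:,0]
def raw(p,off,k): return (np.array(p,float)+.5)/k-.5+np.array(off)
def fit(obs,x0,z0=0):
    # obs: list (cam, local pts, px); fits x,y,yaw
    def f(v):
        r=[]
        R=Ro.from_euler('z',v[2]).as_matrix()
        for n,L,q in obs: r.append((proj(n,np.array(L,float)@R.T+[v[0],v[1],z0])-q).ravel())
        return np.concatenate(r)
    s=least_squares(f,x0,x_scale=[100,100,1]); return s.x,s.fun.reshape(-1,2)
E
python3 - <<'E'
from h import *
for n in P: print(n,-P[n]['R'].T@P[n]['t'])
W=dict(fl=(19,15,60),fr=(19,-15,60),tr=(-19,-15,60),tl=(-19,15,60),btl=(-19,15,0),btr=(-19,-15,0),nl=(101,15,3),nr=(101,-15,3))
T=dict(fl=(597,268),fr=(660,218),tr=(722,298),tl=(662,347),btl=(682,377),btr=(746,325),nl=(473,110),nr=(543,65))
T={k:(v[0]-390,v[1]) for k,v in T.items()}
S=dict(fl=(125,180),fr=(213,182),tr=(208,265),tl=(103,262),btl=(132,403),btr=(228,403),nl=(203,105),nr=(297,107))
def ob(n,D,M,off,k): return (n,[M[i] for i in D],raw(list(D.values()),off,k))
oT=ob('top',T,W,(145,195),9);oS=ob('side',S,W,(140,150),9)
for o in([oT],[oS],[oT,oS]):
    v,r=fit(o,[500,300,.6]);print('wedge',v.round(3),np.abs(r).max());print(r.round(1).tolist())
B=dict(fl=(-110,120,10),fr=(-110,-120,10),ll=(0,100,28),lr=(0,-100,28),br=(230,-120,10))
T=dict(fl=(40,528),fr=(418,580),ll=(88,358),lr=(415,400))
S=dict(fl=(38,293),fr=(320,568),ll=(190,192),lr=(445,405),br=(742,235))
oT=ob('top',T,B,(208,100),5);oS=ob('side',S,B,(205,130),4.5)
for o in([oT],[oS],[oT,oS]):
    v,r=fit(o,[600,0,0]);print('base',v.round(3),np.abs(r).max());print(r.round(1).tolist())
E
```

```text
side [  47.37751062 -432.06648611  878.28809024]
top [ 249.83100051   36.61561817 1379.10578345]
wedge [425.391 251.714   0.707] 1.0434164195309847
[[-1.0, 0.1], [-0.1, -0.6], [0.7, 0.2], [-0.5, 1.0], [0.2, -0.0], [0.7, -0.3], [0.1, 0.3], [-0.1, -0.6]]
wedge [428.01  252.025   0.713] 1.3265688856974975
[[-0.6, -1.1], [1.3, -1.1], [-0.6, 0.8], [-0.9, 0.8], [0.1, 0.4], [0.9, 0.6], [-0.2, -0.3], [0.0, -0.3]]
wedge [426.816 251.685   0.71 ] 1.1825446269730548
[[-1.0, -0.4], [-0.1, -1.1], [0.8, -0.3], [-0.5, 0.6], [0.3, -0.5], [0.8, -0.8], [0.1, -0.1], [-0.1, -1.0], [-0.8, -0.8], [1.1, -0.7], [-0.9, 1.1], [-1.2, 1.2], [-0.2, 0.7], [0.6, 1.0], [-0.4, -0.1], [-0.1, -0.0]]
base [ 5.95796e+02  1.84300e+00 -1.15000e-01] 1.3554912852948746
[[-0.1, 0.2], [-0.1, -0.1], [1.4, 0.1], [-1.2, -0.1]]
base [ 5.96875e+02  1.98100e+00 -1.04000e-01] 2.136106898554061
[[-1.1, 0.2], [-0.2, -1.0], [2.1, 1.4], [-0.3, -0.1], [-0.5, -0.1]]
base [ 5.96524e+02  2.03900e+00 -1.07000e-01] 2.1136547391773206
[[0.1, 0.3], [0.2, -0.6], [1.3, 0.1], [-1.3, -0.5], [-1.2, 0.1], [-0.5, -0.9], [2.1, 1.5], [-0.5, 0.1], [-0.5, 0.1]]
```

```bash
cat >> h.py <<'E'
def go(xyz,yaw):
    # tool y along angle yaw+90deg (wedge yaw); returns row shift(cm), rotvec
    s=get_state();q=np.array(s['ee_rot']);R=Ro.from_quat(q[[1,2,3,0]]).as_matrix()
    best=None
    for sg in(1,-1):
        y=sg*np.array([-np.sin(yaw),np.cos(yaw),0]);z=np.array([0,0,-1.]);Rt=np.c_[np.cross(y,z),y,z]
        rv=Ro.from_matrix(R.T@Rt).as_rotvec()
        if best is None or np.linalg.norm(rv)<np.linalg.norm(best): best=rv
    d=R.T@(np.array(xyz)-s['tcp_pos'])/10
    print('t',s['t'],'tcp',s['tcp_pos'].round(1),'F',s['wrist_force'].round(1),'w',round(s['width'],1),'q',s['joint_pos'].round(2))
    print('row',d.round(2),best.round(3)); return d,best
E
python3 -c "
from h import *
go([426.5,251.7,110],.71);go([426.5,251.7,15],.71)"
```

```text
t 0.1 tcp [260.5 539.8 230.5] F [0.1 0.2 0. ] w 85.3 q [ 1.01  0.36  1.51  0.    1.27 -0.12]
row [-27.47 -18.71  12.08] [-1.00e-03 -1.00e-03 -1.16e+00]
t 0.1 tcp [260.5 539.8 230.5] F [0.1 0.2 0. ] w 85.3 q [ 1.01  0.36  1.51  0.    1.27 -0.12]
row [-27.48 -18.69  21.58] [-1.00e-03 -1.00e-03 -1.16e+00]
```

{"name": "play_rows", "arguments": {
  "plan": [-27.5, -18.7, 12, 0, 0, -1.16, 0.4, -27.5, -18.7, 12, 0, 0, -1.16, 0.4, -27.5, -18.7, 12, 0, 0, -1.16, 0.4, -27.5, -18.7, 12, 0, 0, -1.16, 0.4, -27.5, -18.7, 12, 0, 0, -1.16, 0.4, -27.5, -18.7, 12, 0, 0, -1.16, 0.4, -27.5, -18.7, 12, 0, 0, -1.16, 0.4, -27.5, -18.7, 12, 0, 0, -1.16, 0.4, -27.5, -18.7, 12, 0, 0, -1.16, 0.4, -27.5, -18.7, 12, 0, 0, -1.16, 0.4, -27.5, -18.7, 12, 0, 0, -1.16, 0.4, -27.5, -18.7, 12, 0, 0, -1.16, 0.4]
}}

```text
t: 1.3
tcp_pos: [426.6, 252.2, 111.0]
ee_rot: [-0.0, -0.348, 0.938, -0.0]
wrist_force: [0.3, -0.0, 0.5]
width: 59.6
```

```bash
python3 -c "
from h import *
go([426.5,251.7,15],.71)
im=snapshot('side')[100:240,80:260,::-1]
cv2.imwrite('pics/s1.png',cv2.resize(im,None,fx=4,fy=4,interpolation=2))"
```

```text
t 1.3 tcp [426.6 252.2 111. ] F [ 0.3 -0.   0.5] w 59.6 q [ 0.4   0.36  1.87 -0.    0.91 -1.89]
row [ 0.03 -0.02  9.6 ] [-0.001 -0.001  0.   ]
```

View pics/s1.png

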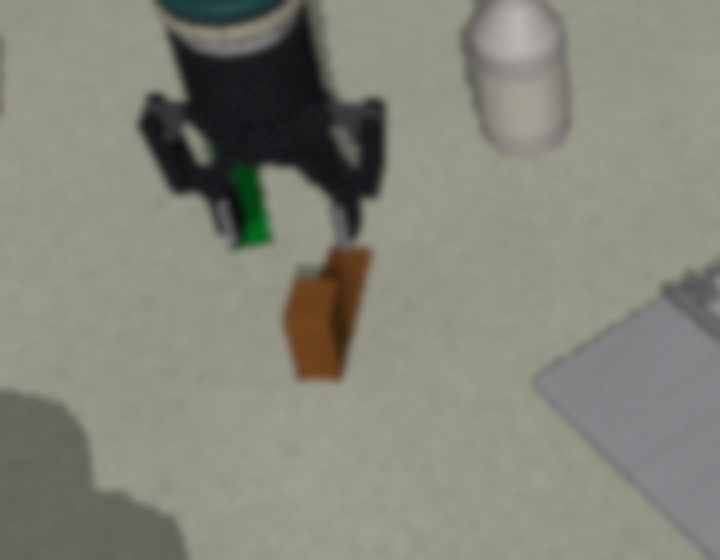

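The fingertips, at (235,235) and (345,235), straddle the brown block's line. The green wedge is well behind. I'll go down and close.

{"name": "play_rows", "arguments": {
  "plan": [0, 0, 3, 0, 0, 0, 0.4, 0, 0, 6, 0, 0, 0, 0.4, 0, 0, 8.5, 0, 0, 0, 0.4, 0, 0, 9.6, 0, 0, 0, 0.4, 0, 0, 9.6, 0, 0, 0, 0.4, 0, 0, 9.6, 0, 0, 0, 0, 0, 0, 9.6, 0, 0, 0, -0.5, 0, 0, 9.6, 0, 0, 0, -1, 0, 0, 9.6, 0, 0, 0, -1, 0, 0, 9.6, 0, 0, 0, -1, 0, 0, 9.6, 0, 0, 0, -1, 0, 0, 9.6, 0, 0, 0, -1]
}}

```text
t: 2.55
tcp_pos: [427.6, 252.6, 16.3]
ee_rot: [0.001, -0.348, 0.938, -0.0]
wrist_force: [-0.4, -0.8, 6.8]
width: 29.3
```

```bash
python3 -c "
from h import *
go([426.5,251.7,15],.71)
a=snapshot('side')[130:230,120:220,::-1];b=snapshot('top')[180:280,110:210,::-1]
cv2.imwrite('pics/s2.png',cv2.resize(cv2.hconcat([a,b]),None,fx=4,fy=4,interpolation=2))"
```

```text
t 2.55 tcp [427.6 252.6  16.3] F [-0.4 -0.8  6.8] w 29.3 q [ 0.4   0.52  1.94 -0.    0.68 -1.89]
row [0.15 0.   0.13] [-0.001  0.001  0.001]
```

View pics/s2.png

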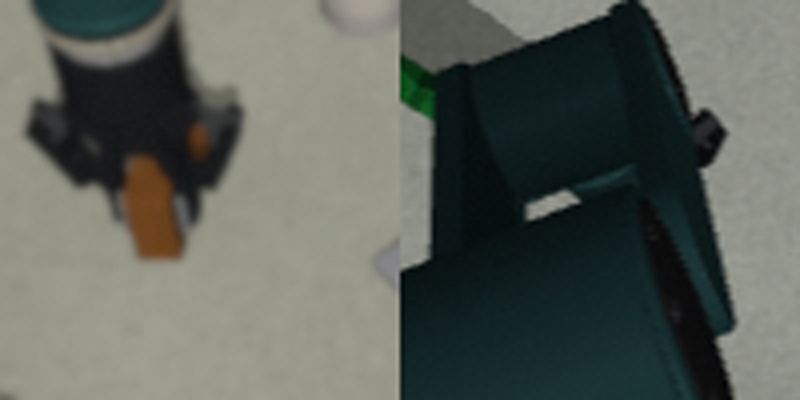

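```bash
python3 -c "
from h import *
go([427.6,252.6,90],.71);go([485.9,14,90],-.108)"
```

```text
t 2.65 tcp [427.7 252.7  16.3] F [-0.1 -0.1  7.4] w 29.5 q [ 0.4   0.52  1.94 -0.    0.68 -1.89]
row [-0.   -0.01 -7.37] [-0.001  0.002  0.001]
t 2.65 tcp [427.7 252.7  16.3] F [-0.1 -0.1  7.4] w 29.5 q [ 0.4   0.52  1.94 -0.    0.68 -1.89]
row [ 11.14 -21.9   -7.36] [-0.001  0.002  0.819]
```

{"name": "play_rows", "arguments": {
  "plan": [0, 0, -1, 0, 0, 0, -1, 0, 0, -2.5, 0, 0, 0, -1, 0, 0, -4.5, 0, 0, 0, -1, 0, 0, -6.5, 0, 0, 0, -1, 0, 0, -7.5, 0, 0, 0, -1, 0, 0, -7.5, 0, 0, 0, -1]
}}

```text
t: 3.25
tcp_pos: [428.6, 253.1, 93.0]
ee_rot: [0.003, -0.348, 0.938, -0.0]
wrist_force: [1.0, -0.6, -1.2]
width: 29.3
```

```bash
python3 -c "
from h import *
go([485.9,14,90],-.108)"
```

```text
t 3.25 tcp [428.6 253.1  93. ] F [ 1.  -0.6 -1.2] w 29.3 q [ 0.4   0.39  1.88 -0.    0.86 -1.89]
row [ 11.26 -21.86   0.3 ] [-0.     0.006  0.819]
```

{"name": "play_rows", "arguments": {
  "plan": [2, -3, 0, 0, 0, 0.1, -1, 4, -7, 0, 0, 0, 0.25, -1, 6.5, -11, 0, 0, 0, 0.4, -1, 8, -15, 0, 0, 0, 0.55, -1, 9.5, -18.5, 0, 0, 0, 0.7, -1, 11.2, -21.8, 0.3, 0, 0, 0.82, -1, 11.2, -21.8, 0.3, 0, 0, 0.82, -1, 11.2, -21.8, 0.3, 0, 0, 0.82, -1, 11.2, -21.8, 0.3, 0, 0, 0.82, -1]
}}

```text
t: 4.15
tcp_pos: [484.8, 15.6, 89.4]
ee_rot: [0.002, 0.054, 0.999, 0.001]
wrist_force: [-0.2, -0.0, -1.5]
width: 29.5
```

```bash
python3 -c "
from h import *
go([485.9,14,27.5],-.108)
for n,i in(('side',3),('top',3)):
  im=snapshot(n)[:,:,::-1]; cv2.imwrite(f'pics/{n}{i}raw.png',im)
a=cv2.imread('pics/side3raw.png')[110:260,200:380]
cv2.imwrite('pics/s3.png',cv2.resize(a,None,fx=4,fy=4,interpolation=2))
a=cv2.imread('pics/top3raw.png')[90:250,180:340]
cv2.imwrite('pics/t3.png',cv2.resize(a,None,fx=3.5,fy=3.5,interpolation=2))"
```

```text
t 4.15 tcp [484.8  15.6  89.4] F [-0.2 -0.  -1.5] w 29.5 q [-0.11  0.38  1.91  0.    0.84 -1.58]
row [-0.11 -0.17  6.19] [ 0.002  0.003 -0.   ]
```

View pics/s3.png

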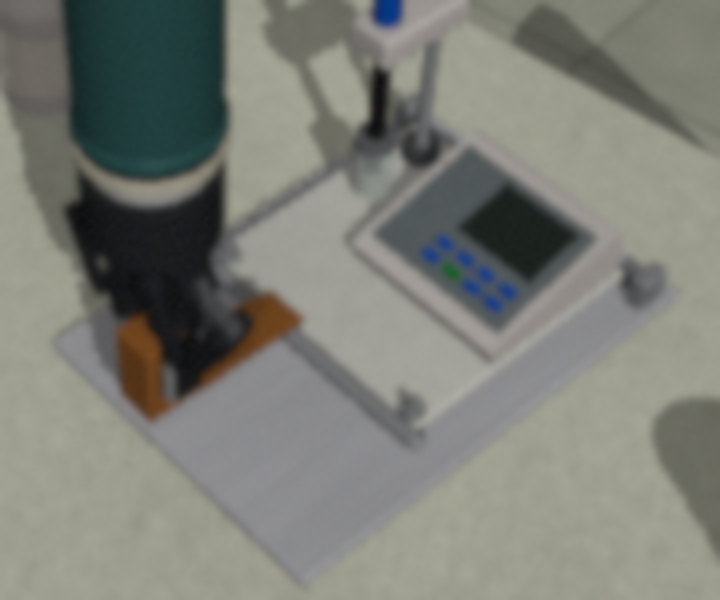

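View pics/t3.png

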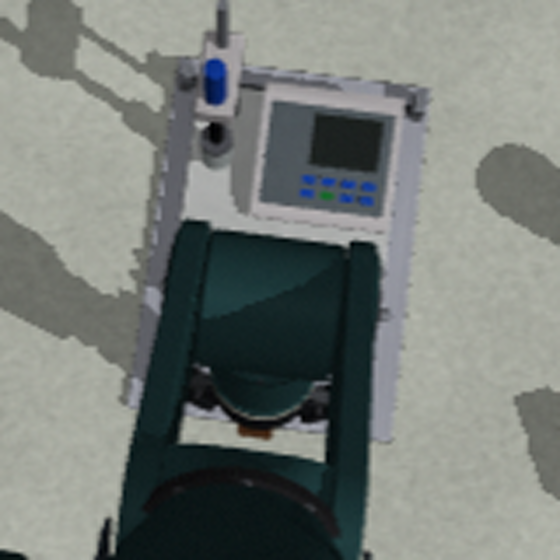

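Run:
```python
from h import *
M=dict(btr=(-19,-15,0),btl=(-19,15,0),nr=(101,-15,1.5),nl=(101,15,3))
S=dict(btr=(154,419),btl=(122,388),nr=(301,320),nl=(273,293))
o=('side',[M[i] for i in S],raw(list(S.values()),(200,110),4))
v,r=fit([o],[485,15,-.1],73.1);print(v.round(2),r.round(1).tolist())
t=get_state()['tcp_pos'];u=np.array([np.cos(.108),-np.sin(.108)]);print(u@(v[:2]-t[:2]),np.cross(u,v[:2]-t[:2]))
```

```text
[ 4.858e+02  1.705e+01 -1.300e-01] [[-0.7, 0.7], [-0.7, 0.6], [1.3, -0.4], [0.2, -1.2]]
0.5611676918923483 1.0746986835133157<stdin>:6: DeprecationWarning: Arrays of 2-dimensional vectors are deprecated. Use arrays of 3-dimensional vectors instead. (deprecated in NumPy 2.0)
```

The wedge sits centred in the grip (TCP and wedge_grip agree within about 1 mm) and is aligned with the middle of the lip. I'll set it down.

{"name": "play_rows", "arguments": {
  "plan": [-0.1, -0.2, 1.5, 0, 0, 0, -1, -0.1, -0.2, 3.5, 0, 0, 0, -1, -0.1, -0.2, 5, 0, 0, 0, -1, -0.1, -0.2, 5.8, 0, 0, 0, -1, -0.1, -0.2, 6.1, 0, 0, 0, -1, -0.1, -0.2, 6.2, 0, 0, 0, -1, -0.1, -0.2, 6.2, 0, 0, 0, -1, -0.1, -0.2, 6.2, 0, 0, 0, -1]
}}

```text
t: 5.05
tcp_pos: [486.7, 14.1, 28.3]
ee_rot: [0.003, 0.054, 0.999, 0.001]
wrist_force: [0.2, -0.4, -1.1]
width: 29.5
```

```bash
python3 -c "
from h import *
go([485.9,14,26.3],-.108)"
```

```text
t 5.05 tcp [486.7  14.1  28.3] F [ 0.2 -0.4 -1.1] w 29.5 q [-0.11  0.49  1.95  0.    0.69 -1.58]
row [ 0.08 -0.01  0.2 ] [0.002 0.005 0.001]
```

{"name": "play_rows", "arguments": {
  "plan": [0, 0, 0.1, 0, 0.005, 0, -1, 0, 0, 0.2, 0, 0.005, 0, -1, 0, 0, 0.25, 0, 0.005, 0, -1, 0, 0, 0.3, 0, 0.005, 0, -1, 0, 0, 0.3, 0, 0.005, 0, -1]
}}

```text
t: 5.55
tcp_pos: [487.2, 14.0, 26.3]
ee_rot: [0.001, 0.054, 0.999, 0.001]
wrist_force: [-2.5, -0.4, 10.9]
width: 29.3
```

```bash
python3 -c "
from h import *
print(get_state()['ft_torque'])
go([485.9,14,26],-.108)
im=snapshot('side')[:,:,::-1]; cv2.imwrite('pics/side4raw.png',im)
cv2.imwrite('pics/s4.png',cv2.resize(im[130:260,200:340],None,fx=5,fy=4.5,interpolation=2))"
```

```text
[ 0.01362503  0.25990111 -0.03766097]
t 5.55 tcp [487.2  14.   26.3] F [-2.5 -0.4 10.9] w 29.3 q [-0.11  0.5   1.95  0.    0.69 -1.58]
row [ 0.13 -0.01  0.03] [0.002 0.001 0.001]
```

View pics/s4.png

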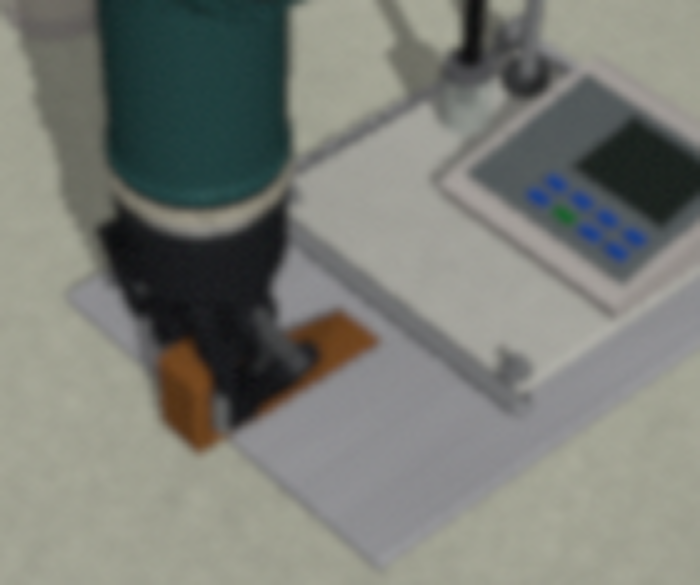

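Flat on the plate, with the nose about 10 mm short of the lip. I'll push forward (tool −x) to just before contact.

{"name": "play_rows", "arguments": {
  "plan": [-0.5, 0, 0.1, 0, 0, 0, -1, -1, 0, 0.1, 0, 0, 0, -1, -1.5, 0, 0.1, 0, 0, 0, -1, -2, 0, 0.1, 0, 0, 0, -1, -2.5, 0, 0.1, 0, 0, 0, -1, -3, 0, 0.1, 0, 0, 0, -1, -3.5, 0, 0.1, 0, 0, 0, -1, -3.8, 0, 0.1, 0, 0, 0, -1, -4, 0, 0.1, 0, 0, 0, -1, -4, 0, 0.1, 0, 0, 0, -1]
}}

```text
t: 6.6
tcp_pos: [521.1, 10.4, 25.6]
ee_rot: [-0.004, 0.053, 0.999, 0.001]
wrist_force: [-11.3, 2.0, 18.7]
width: 29.9
```

```bash
cat >> h.py <<'E'
def st():
    s=get_state();u=np.array([np.cos(.108),-np.sin(.108)]);d=s['tcp_pos'][:2]-[596.3,2]
    F=s['wrist_force'];print('t',s['t'],'xg',(u@d).round(1),'yg',(u[0]*d[1]-u[1]*d[0]).round(1),'z',s['tcp_pos'][2].round(1),'F',F.round(1),'along',(u@F[:2]).round(1),'tq',s['ft_torque'].round(2),'w',round(s['width'],1))
E
python3 -c "
from h import *
st();go([540,8,26],-.108)"
```

```text
t 6.6 xg -75.6 yg 0.3 z 25.6 F [-11.3   2.   18.7] along -11.4 tq [ 0.19  2.54 -0.02] w 29.9
t 6.6 tcp [521.1  10.4  25.6] F [-11.3   2.   18.7] w 29.9 q [-0.11  0.53  1.87  0.    0.75 -1.58]
row [-1.9  -0.04 -0.06] [ 0.002 -0.009  0.001]
```

Friction from pressing too hard is dragging, so I'll ease the down-press and level the pitch.

{"name": "play_rows", "arguments": {
  "plan": [0, 0, -0.1, 0, -0.009, 0, -1, -0.2, 0, -0.1, 0, -0.009, 0, -1, -0.4, 0, -0.1, 0, -0.009, 0, -1, -0.6, 0, -0.1, 0, -0.009, 0, -1, -0.6, 0, -0.1, 0, -0.009, 0, -1]
}}

```text
t: 7.1
tcp_pos: [527.3, 9.7, 26.1]
ee_rot: [-0.0, 0.054, 0.999, 0.001]
wrist_force: [-0.5, -0.1, -2.9]
width: 29.5
```

```bash
python3 -c "
from h import *
st();go([540,8,26],-.108)
im=snapshot('side')[:,:,::-1]; cv2.imwrite('pics/side5raw.png',im)
cv2.imwrite('pics/s5.png',cv2.resize(im[130:250,210:350],None,fx=5,fy=5,interpolation=2))"
```

```text
t 7.1 xg -69.4 yg 0.2 z 26.1 F [-0.5 -0.1 -2.9] along -0.5 tq [0.01 0.24 0.01] w 29.5
t 7.1 tcp [527.3   9.7  26.1] F [-0.5 -0.1 -2.9] w 29.5 q [-0.11  0.53  1.86  0.    0.75 -1.58]
row [-1.28 -0.04  0.01] [ 0.002 -0.     0.001]
```

View pics/s5.png

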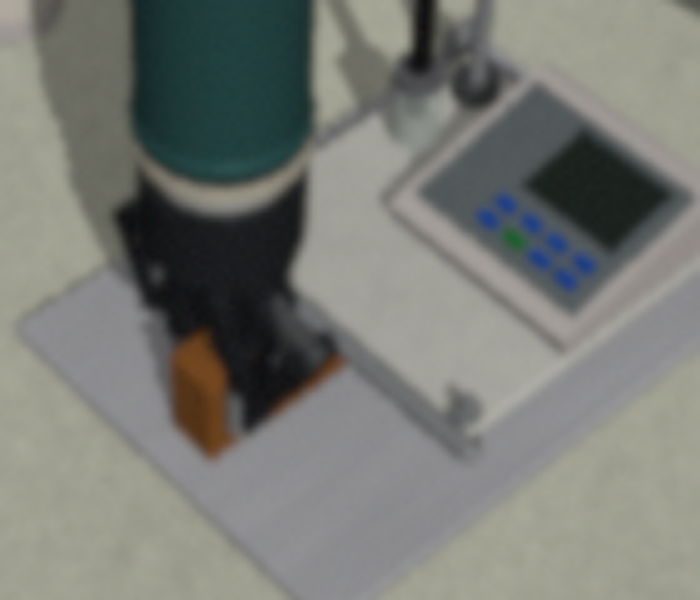

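The nose is under the lip. I'll advance in small steps, watching the force.

{"name": "play_rows", "arguments": {
  "plan": [0, 0, 0.05, 0, 0, 0, -1, -0.2, 0, 0.05, 0, 0, 0, -1, -0.4, 0, 0.05, 0, 0, 0, -1, -0.6, 0, 0.05, 0, 0, 0, -1, -0.6, 0, 0.05, 0, 0, 0, -1, -0.6, 0, 0.05, 0, 0, 0, -1]
}}

```text
t: 7.75
tcp_pos: [531.1, 9.4, 25.8]
ee_rot: [-0.002, 0.053, 0.999, 0.001]
wrist_force: [-5.0, 0.7, 5.9]
width: 29.5
```

```bash
python3 -c "
from h import *
st();go([540,8,26],-.108)"
```

```text
t 7.75 xg -65.6 yg 0.3 z 25.8 F [-5.   0.7  5.9] along -5.1 tq [ 0.12  1.37 -0.04] w 29.5
t 7.75 tcp [531.1   9.4  25.8] F [-5.   0.7  5.9] w 29.5 q [-0.11  0.54  1.85  0.    0.76 -1.58]
row [-0.9  -0.04 -0.03] [ 0.002 -0.004  0.001]
```

{"name": "play_rows", "arguments": {
  "plan": [-0.2, 0, 0, 0, -0.004, 0, -1, -0.4, 0, 0, 0, -0.004, 0, -1, -0.6, 0, 0, 0, -0.004, 0, -1, -0.8, 0, 0, 0, -0.004, 0, -1, -0.8, 0, 0, 0, -0.004, 0, -1, -0.8, 0, 0, 0, -0.004, 0, -1]
}}

```text
t: 8.35
tcp_pos: [534.4, 9.1, 25.6]
ee_rot: [-0.004, 0.053, 0.999, 0.001]
wrist_force: [-10.8, 1.7, 11.8]
width: 29.4
```

```bash
python3 -c "
from h import *
st();go([540,8,26],-.108)
im=snapshot('side')[:,:,::-1]; cv2.imwrite('pics/side6raw.png',im)
a=cv2.imread('pics/side5raw.png')
f=lambda i:cv2.resize(i[190:240,270:320],None,fx=8,fy=8,interpolation=2)
cv2.imwrite('pics/s6.png',cv2.hconcat([f(a),f(im)]))"
```

```text
t 8.35 xg -62.3 yg 0.4 z 25.6 F [-10.8   1.7  11.8] along -11.0 tq [ 0.04  2.16 -0.04] w 29.4
t 8.35 tcp [534.4   9.1  25.6] F [-10.8   1.7  11.8] w 29.4 q [-0.11  0.54  1.84  0.    0.77 -1.58]
row [-0.56 -0.05 -0.05] [ 0.002 -0.008  0.001]
```

View pics/s6.png

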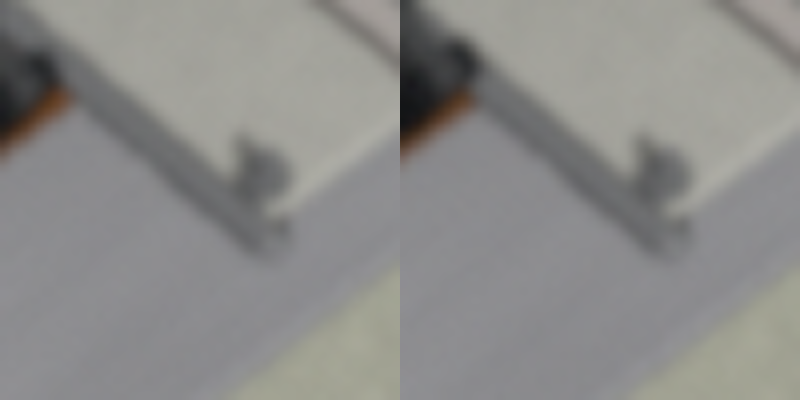

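{"name": "play_rows", "arguments": {
  "plan": [-0.3, 0, -0.05, 0, -0.008, 0, -1, -0.6, 0, -0.05, 0, -0.008, 0, -1, -0.9, 0, -0.05, 0, -0.008, 0, -1, -1.2, 0, -0.05, 0, -0.008, 0, -1, -1.2, 0, -0.05, 0, -0.008, 0, -1, -1.2, 0, -0.05, 0, -0.008, 0, -1]
}}

```text
t: 9.0
tcp_pos: [534.5, 9.1, 25.5]
ee_rot: [-0.01, 0.053, 0.999, 0.001]
wrist_force: [-27.4, 1.6, 27.2]
width: 29.2
```

```bash
cat >> h.py <<'E'
def lift(im,ref='pics/side0raw.png'):
    # ECC translation of deck patches against the start picture -> lip rise
    a=cv2.cvtColor(cv2.imread(ref),cv2.COLOR_BGR2GRAY);b=cv2.cvtColor(np.ascontiguousarray(im),cv2.COLOR_BGR2GRAY)
    R=Ro.from_euler('z',-.108).as_matrix();o=np.array([596.3,2,0])
    for nm,L in dict(foot=(8,-88,30),lipR=(0,-85,28),cons=(110,-30,75),plateFR=(-110,-120,10)).items():
        c=proj('side',R@np.array(L)+o)[0];h=14 if nm!='cons' else 22
        x,y=(c-h).astype(int);A=a[y:y+2*h,x:x+2*h]
        M=np.eye(2,3,dtype=np.float32)
        cc,M=cv2.findTransformECC(A.astype(np.float32),b[y:y+2*h,x:x+2*h].astype(np.float32),M,cv2.MOTION_TRANSLATION,(3,200,1e-6),None,3)
        def pr(dz):
            th=dz/200;d=np.array(L,float)-[200,0,22];Rt=Ro.from_euler('y',th).as_matrix() # rotation raising front
            return proj('side',R@(Rt@d+[200,0,22])+o)[0]
        g=pr(5)-pr(0);s=M[:,2];print(nm,'shift',s.round(2),'cc',round(cc,3),'lip rise',round(5*float(s@g)/float(g@g),1),'pred/5mm',g.round(2))
E
python3 -c "
from h import *
st();go([540,8,26],-.108)
im=snapshot('side')[:,:,::-1]; cv2.imwrite('pics/side7raw.png',im)
lift(im);print();lift(cv2.imread('pics/side6raw.png'));print();lift(cv2.imread('pics/side5raw.png'))
f=lambda i:cv2.resize(i[190:240,270:320],None,fx=8,fy=8,interpolation=2)
cv2.imwrite('pics/s7.png',cv2.hconcat([f(cv2.imread('pics/side0raw.png')),f(im)]))"
```

```text
t 9.0 xg -62.2 yg 0.4 z 25.5 F [-27.4   1.6  27.2] along -27.5 tq [0.14 3.83 0.06] w 29.2
t 9.0 tcp [534.5   9.1  25.5] F [-27.4   1.6  27.2] w 29.2 q [-0.11  0.55  1.83  0.    0.79 -1.58]
row [-0.55 -0.05 -0.06] [ 0.002 -0.021  0.002]
foot shift [ 0.01 -0.02] cc 0.998 lip rise 0.1 pred/5mm [ 0.24 -1.25]
lipR shift [ 0.01 -0.02] cc 0.998 lip rise 0.1 pred/5mm [ 0.22 -1.28]
cons shift [0.01 0.  ] cc 1.0 lip rise 0.0 pred/5mm [ 0.47 -0.86]
plateFR shift [-0.03 -0.03] cc 0.988 lip rise 0.1 pred/5mm [ 0.06 -1.74]

foot shift [ 0.01 -0.01] cc 1.0 lip rise 0.0 pred/5mm [ 0.24 -1.25]
lipR shift [ 0.01 -0.01] cc 1.0 lip rise 0.1 pred/5mm [ 0.22 -1.28]
cons shift [0. 0.] cc 1.0 lip rise -0.0 pred/5mm [ 0.47 -0.86]
plateFR shift [-0.29 -0.46] cc 0.985 lip rise 1.3 pred/5mm [ 0.06 -1.74]

foot shift [ 0.01 -0.01] cc 1.0 lip rise 0.0 pred/5mm [ 0.24 -1.25]
lipR shift [ 0.01 -0.  ] cc 1.0 lip rise 0.0 pred/5mm [ 0.22 -1.28]
cons shift [ 0.01 -0.  ] cc 1.0 lip rise 0.0 pred/5mm [ 0.47 -0.86]
plateFR shift [-0.03 -0.04] cc 0.994 lip rise 0.1 pred/5mm [ 0.06 -1.74]
```

View pics/s7.png

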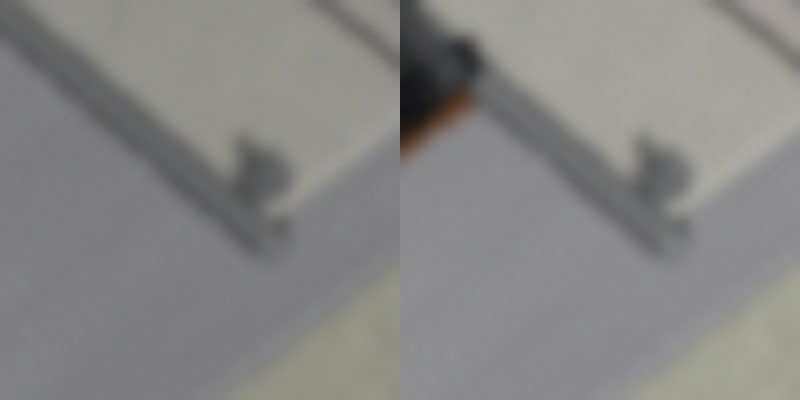

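No lift yet. The push tilted the tool nose-down by 0.02 rad, and the 27 N down-press is jamming the wedge by friction. I'll unload and push again with nose-up pitch compensation and less press.

{"name": "play_rows", "arguments": {
  "plan": [0.2, 0, -0.05, 0, -0.021, 0, -1, 0.2, 0, -0.05, 0, -0.021, 0, -1, 0.2, 0, -0.05, 0, -0.021, 0, -1, 0.2, 0, -0.05, 0, -0.021, 0, -1]
}}

```text
t: 9.45
tcp_pos: [531.3, 9.6, 25.7]
ee_rot: [-0.002, 0.053, 0.999, 0.001]
wrist_force: [-6.2, 0.1, 2.2]
width: 29.4
```

```bash
python3 -c "
from h import *
st();go([540,8,26],-.108)"
```

```text
t 9.45 xg -65.4 yg 0.5 z 25.7 F [-6.2  0.1  2.2] along -6.1 tq [0.23 1.36 0.03] w 29.4
t 9.45 tcp [531.3   9.6  25.7] F [-6.2  0.1  2.2] w 29.4 q [-0.11  0.54  1.85  0.    0.76 -1.58]
row [-0.88 -0.06 -0.03] [ 0.002 -0.003  0.002]
```

{"name": "play_rows", "arguments": {
  "plan": [-0.2, 0, -0.05, 0, -0.01, 0, -1, -0.4, 0, -0.08, 0, -0.02, 0, -1, -0.6, 0, -0.1, 0, -0.025, 0, -1, -0.8, 0, -0.12, 0, -0.03, 0, -1, -1, 0, -0.12, 0, -0.03, 0, -1, -1, 0, -0.12, 0, -0.03, 0, -1, -1, 0, -0.12, 0, -0.03, 0, -1]
}}

```text
t: 10.15
tcp_pos: [535.4, 9.2, 25.5]
ee_rot: [0.007, 0.053, 0.999, 0.001]
wrist_force: [-13.3, -0.0, 5.2]
width: 29.5
```

```bash
python3 -c "
from h import *
st();go([540,8,26],-.108)
im=snapshot('side')[:,:,::-1]; cv2.imwrite('pics/side8raw.png',im);lift(im)
cv2.imwrite('pics/s8.png',cv2.resize(im[150:250,220:320],None,fx=6,fy=6,interpolation=2))"
```

```text
t 10.15 xg -61.3 yg 0.6 z 25.5 F [-13.3  -0.    5.2] along -13.2 tq [ 0.07  2.56 -0.02] w 29.5
t 10.15 tcp [535.4   9.2  25.5] F [-13.3  -0.    5.2] w 29.5 q [-0.11  0.54  1.86  0.    0.74 -1.58]
row [-0.47 -0.07 -0.04] [0.002 0.015 0.002]
foot shift [ 0.02 -0.  ] cc 1.0 lip rise 0.0 pred/5mm [ 0.24 -1.25]
lipR shift [ 0.02 -0.01] cc 1.0 lip rise 0.0 pred/5mm [ 0.22 -1.28]
cons shift [0.01 0.  ] cc 1.0 lip rise 0.0 pred/5mm [ 0.47 -0.86]
plateFR shift [-0.01 -0.05] cc 0.994 lip rise 0.1 pred/5mm [ 0.06 -1.74]
```

View pics/s8.png

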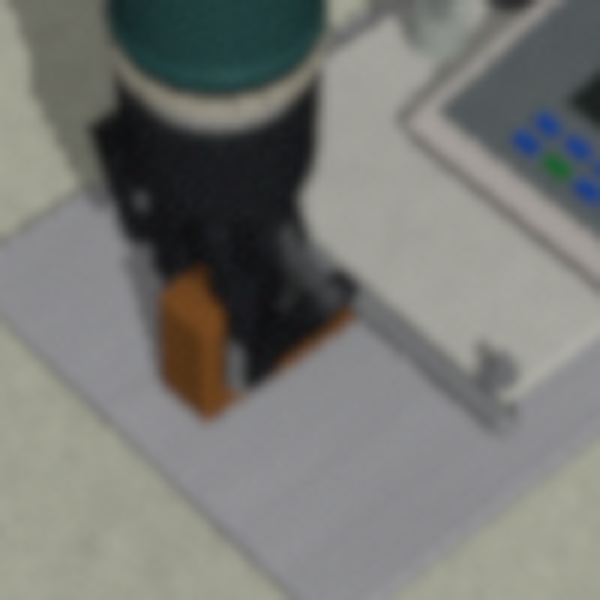

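Run:
```python
from h import *
R=Ro.from_euler('z',-.108).as_matrix();o=np.array([596.3,2,0])
def inv(px,z):
    f=lambda v: proj('side',R@np.array([v[0],v[1],z])+o)[0]-px
    return least_squares(f,[-80,0]).x
for p in [(210,420),(163,382)]:
    print(inv(raw(p,(220,150),6),10).round(1))
# block top edges z=70
for p in [(163,290),(222,312),(203,266)]: print('top',inv(raw(p,(220,150),6),70).round(1))
print('s5');
for p in [(213,460),(178,420)]: print(inv(raw(p,(210,130),5),10).round(1))
```

```text
[-78.9 -12.6]
[-80.8  15. ]
top [-79.7  15. ]
top [-69.4  -9. ]
top [-59.5  13.8]
s5
[-87.4 -13.3]
[-84.4  16.8]
```

Grip hasn't slipped (tail at about −80 mm, TCP at −61 mm). The wedge is just at touch, so I'll push on.

{"name": "play_rows", "arguments": {
  "plan": [-0.4, 0, -0.05, 0, 0, 0, -1, -0.7, 0, -0.05, 0, 0, 0, -1, -1, 0, -0.05, 0, 0, 0, -1, -1.2, 0, -0.05, 0, 0, 0, -1, -1.4, 0, -0.05, 0, 0, 0, -1, -1.4, 0, -0.05, 0, 0, 0, -1, -1.4, 0, -0.05, 0, 0, 0, -1]
}}

```text
t: 10.9
tcp_pos: [538.3, 9.1, 25.4]
ee_rot: [-0.003, 0.052, 0.999, 0.001]
wrist_force: [-28.2, 2.2, 24.6]
width: 29.4
```

```bash
python3 -c "
from h import *
st();go([540,8,26],-.108)
im=snapshot('side')[:,:,::-1]; cv2.imwrite('pics/side9raw.png',im);lift(im)
cv2.imwrite('pics/s9.png',cv2.resize(im[150:250,220:320],None,fx=6,fy=6,interpolation=2))"
```

```text
t 10.9 xg -58.5 yg 0.8 z 25.4 F [-28.2   2.2  24.6] along -28.3 tq [ 0.2   3.74 -0.05] w 29.4
t 10.9 tcp [538.3   9.1  25.4] F [-28.2   2.2  24.6] w 29.4 q [-0.11  0.55  1.83  0.    0.77 -1.58]
row [-0.18 -0.09 -0.06] [ 0.002 -0.005  0.003]
foot shift [ 0.06 -0.15] cc 0.975 lip rise 0.6 pred/5mm [ 0.24 -1.25]
lipR shift [ 0.09 -0.14] cc 0.961 lip rise 0.6 pred/5mm [ 0.22 -1.28]
cons shift [ 0.07 -0.09] cc 0.998 lip rise 0.6 pred/5mm [ 0.47 -0.86]
plateFR shift [-0.01 -0.04] cc 0.994 lip rise 0.1 pred/5mm [ 0.06 -1.74]
```

View pics/s9.png

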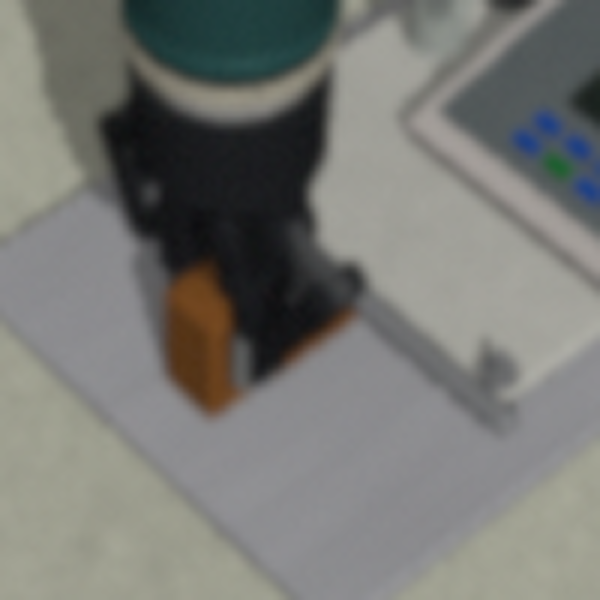

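Deck started rising (0.6 mm at the lip). Next: more forward, less down-press.

{"name": "play_rows", "arguments": {
  "plan": [-0.5, 0, -0.1, 0, -0.005, 0, -1, -0.8, 0, -0.15, 0, -0.005, 0, -1, -1.1, 0, -0.2, 0, -0.005, 0, -1, -1.4, 0, -0.2, 0, -0.005, 0, -1, -1.6, 0, -0.2, 0, -0.005, 0, -1, -1.6, 0, -0.2, 0, -0.005, 0, -1]
}}

```text
t: 11.55
tcp_pos: [549.9, 8.0, 26.1]
ee_rot: [-0.005, 0.052, 0.999, 0.001]
wrist_force: [-11.0, 1.1, 1.7]
width: 29.5
```

```bash
python3 -c "
from h import *
st();go([540,8,26],-.108)
im=snapshot('side')[:,:,::-1]; cv2.imwrite('pics/side10raw.png',im);lift(im)"
```

```text
t 11.55 xg -46.8 yg 0.9 z 26.1 F [-11.    1.1   1.7] along -11.1 tq [0.22 1.62 0.02] w 29.5
t 11.55 tcp [549.9   8.   26.1] F [-11.    1.1   1.7] w 29.5 q [-0.11  0.56  1.8   0.    0.79 -1.58]
row [ 0.98 -0.1   0.02] [ 0.002 -0.01   0.003]
foot shift [ 0.18 -1.01] cc 0.963 lip rise 4.1 pred/5mm [ 0.24 -1.25]
lipR shift [ 0.17 -1.05] cc 0.957 lip rise 4.1 pred/5mm [ 0.22 -1.28]
cons shift [ 0.26 -0.52] cc 0.993 lip rise 3.0 pred/5mm [ 0.47 -0.86]
plateFR shift [-0.01  0.02] cc 0.999 lip rise -0.1 pred/5mm [ 0.06 -1.74]
```

{"name": "play_rows", "arguments": {
  "plan": [-0.4, 0, 0, 0, -0.01, 0, -1, -0.6, 0, 0.02, 0, -0.02, 0, -1, -0.7, 0, 0.02, 0, -0.02, 0, -1, -0.7, 0, 0.02, 0, -0.02, 0, -1, -0.7, 0, 0.02, 0, -0.02, 0, -1]
}}

```text
t: 12.1
tcp_pos: [549.9, 8.0, 25.4]
ee_rot: [-0.001, 0.052, 0.999, 0.001]
wrist_force: [-20.3, 1.3, 17.9]
width: 29.0
```

```bash
python3 -c "
from h import *
st();go([540,8,26],-.108)
im=snapshot('side')[:,:,::-1]; cv2.imwrite('pics/side11raw.png',im);lift(im)
cv2.imwrite('pics/s11.png',cv2.resize(im[140:250,220:350],None,fx=6,fy=5.4,interpolation=2))"
```

```text
t 12.1 xg -46.8 yg 1.0 z 25.4 F [-20.3   1.3  17.9] along -20.3 tq [ 0.07  2.87 -0.14] w 29.0
t 12.1 tcp [549.9   8.   25.4] F [-20.3   1.3  17.9] w 29.0 q [-0.11  0.56  1.81  0.    0.78 -1.58]
row [ 0.99 -0.11 -0.05] [ 0.002 -0.003  0.003]
foot shift [ 0.19 -0.95] cc 0.95 lip rise 3.8 pred/5mm [ 0.24 -1.25]
lipR shift [ 0.19 -0.96] cc 0.943 lip rise 3.8 pred/5mm [ 0.22 -1.28]
cons shift [ 0.32 -0.44] cc 0.964 lip rise 2.8 pred/5mm [ 0.47 -0.86]Traceback (most recent call last):
  File "<string>", line 4, in <module>
    im=snapshot('side')[:,:,::-1]; cv2.imwrite('pics/side11raw.png',im);lift(im)
                                                                        ~~~~^^^^
  File "h.py", line 40, in lift
    cc,M=cv2.findTransformECC(A.astype(np.float32),b[y:y+2*h,x:x+2*h].astype(np.float32),M,cv2.MOTION_TRANSLATION,(3,200,1e-6),None,3)
         ~~~~~~~~~~~~~~~~~~~~^^^^^^^^^^^^^^^^^^^^^^^^^^^^^^^^^^^^^^^^^^^^^^^^^^^^^^^^^^^^^^^^^^^^^^^^^^^^^^^^^^^^^^^^^^^^^^^^^^^^^^^^^
cv2.error: OpenCV(4.12.0) /io/opencv/modules/video/src/ecc.cpp:574: error: (-7:Iterations do not converge) NaN encountered. in function 'findTransformECC'
```

{"name": "play_rows", "arguments": {
  "plan": [-0.4, 0, -0.08, 0, -0.003, 0, -1, -0.6, 0, -0.1, 0, -0.003, 0, -1, -0.7, 0, -0.1, 0, -0.003, 0, -1, -0.7, 0, -0.1, 0, -0.003, 0, -1, -0.7, 0, -0.1, 0, -0.003, 0, -1]
}}

```text
t: 12.65
tcp_pos: [550.6, 8.0, 25.7]
ee_rot: [-0.006, 0.052, 0.999, 0.001]
wrist_force: [-18.6, 1.0, 11.7]
width: 29.2
```

```bash
sed -i "s/,plateFR=(-110,-120,10)//" h.py; python3 -c "
from h import *
st();go([540,8,26],-.108)
im=snapshot('side')[:,:,::-1]; cv2.imwrite('pics/side12raw.png',im)
cv2.imwrite('pics/s12.png',cv2.resize(im[140:250,220:350],None,fx=6,fy=5.4,interpolation=2))
lift(im)"
```

```text
t 12.65 xg -46.1 yg 1.1 z 25.7 F [-18.6   1.   11.7] along -18.6 tq [ 0.12  1.96 -0.1 ] w 29.2
t 12.65 tcp [550.6   8.   25.7] F [-18.6   1.   11.7] w 29.2 q [-0.11  0.56  1.8   0.    0.8  -1.58]
row [ 1.06 -0.11 -0.02] [ 0.002 -0.012  0.004]
foot shift [ 0.18 -1.02] cc 0.963 lip rise 4.1 pred/5mm [ 0.24 -1.25]
lipR shift [ 0.15 -1.06] cc 0.94 lip rise 4.1 pred/5mm [ 0.22 -1.28]
cons shift [ 0.25 -0.51] cc 0.993 lip rise 2.9 pred/5mm [ 0.47 -0.86]
```

View pics/s12.png

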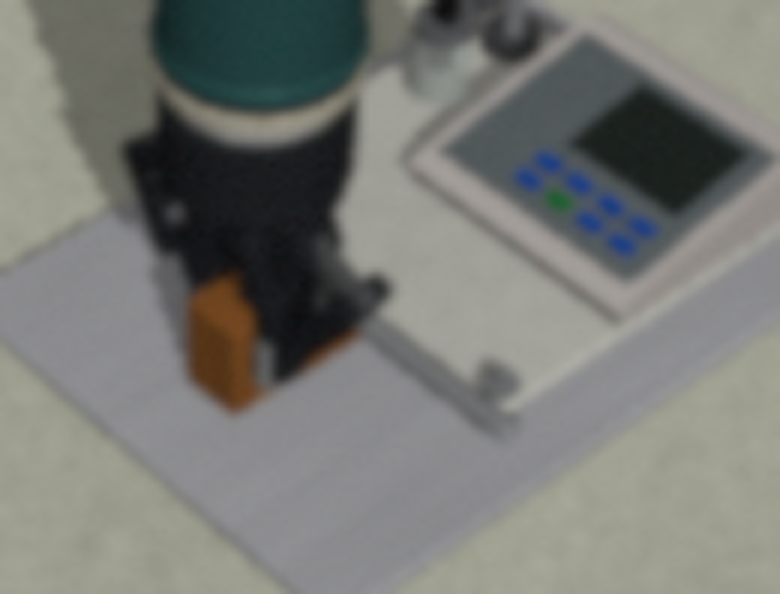

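{"name": "play_rows", "arguments": {
  "plan": [-0.4, 0, -0.05, 0, -0.01, 0, -1, -0.7, 0, -0.08, 0, -0.02, 0, -1, -1, 0, -0.1, 0, -0.025, 0, -1, -1, 0, -0.1, 0, -0.025, 0, -1, -1, 0, -0.1, 0, -0.025, 0, -1]
}}

```text
t: 13.2
tcp_pos: [552.9, 7.9, 25.5]
ee_rot: [-0.001, 0.052, 0.999, 0.001]
wrist_force: [-19.2, 1.3, 12.6]
width: 29.1
```

```bash
python3 -c "
from h import *
st();go([540,8,26],-.108)
im=snapshot('side')[:,:,::-1]; cv2.imwrite('pics/side13raw.png',im)
lift(im)"
```

```text
t 13.2 xg -43.8 yg 1.2 z 25.5 F [-19.2   1.3  12.6] along -19.3 tq [ 0.19  2.9  -0.05] w 29.1
t 13.2 tcp [552.9   7.9  25.5] F [-19.2   1.3  12.6] w 29.1 q [-0.11  0.56  1.8   0.    0.78 -1.58]
row [ 1.28 -0.12 -0.05] [ 0.002 -0.001  0.004]
foot shift [ 0.22 -1.13] cc 0.928 lip rise 4.5 pred/5mm [ 0.24 -1.25]
lipR shift [ 0.21 -1.22] cc 0.848 lip rise 4.8 pred/5mm [ 0.22 -1.28]
cons shift [ 0.3  -0.54] cc 0.991 lip rise 3.1 pred/5mm [ 0.47 -0.86]
```

```bash
python3 -c "
from h import *
for i in range(20): im=snapshot('side' if i%2 else 'top')
st(); im=snapshot('side')[:,:,::-1];lift(im);tp=snapshot('top')[:,:,::-1];st()
cv2.imwrite('pics/endside.png',cv2.resize(im,(800,600),interpolation=2))
cv2.imwrite('pics/endtop.png',cv2.resize(tp,(800,600),interpolation=2))"
```

```text
t 14.25 xg -43.8 yg 1.2 z 25.4 F [-19.1   2.3  11.9] along -19.2 tq [ 0.17  2.82 -0.06] w 29.8
foot shift [ 0.2  -1.14] cc 0.913 lip rise 4.5 pred/5mm [ 0.24 -1.25]
lipR shift [ 0.24 -1.21] cc 0.846 lip rise 4.7 pred/5mm [ 0.22 -1.28]
cons shift [ 0.3  -0.55] cc 0.991 lip rise 3.2 pred/5mm [ 0.47 -0.86]
t 14.35 xg -43.8 yg 1.1 z 25.4 F [-19.7   1.1  12.5] along -19.7 tq [ 0.2   2.89 -0.06] w 29.4
```

View pics/endside.png

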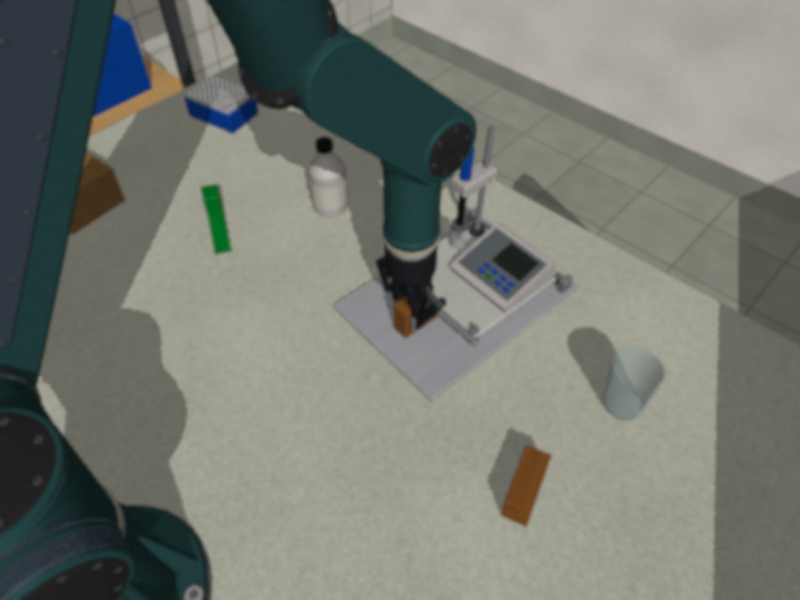

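View pics/endtop.png

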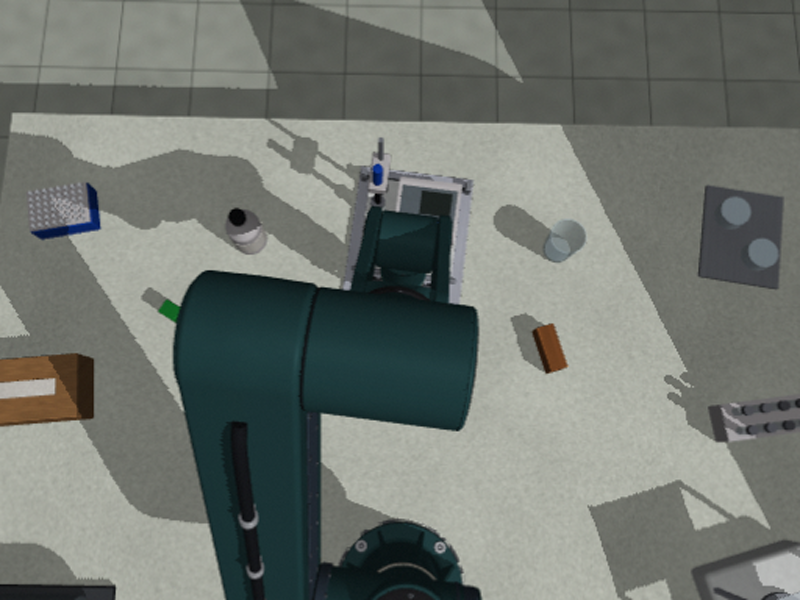

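After 1 s the pose and lift are unchanged. Bottle (328,185), beaker (633,383) and spacer (527,485) are at their first pixels in the side picture. I'm handing in.

```bash
python3 -c "
from cell import *
print(close_job())"
```

```text
the job is handed in; nothing more can be done
None
```

I took the brown wedge by its grip block, set it flat on the apron and pushed it nose first under the middle of the lip. I handed in at about 14.4 s, still holding it there with the deck up.

**Last checks:**
- **Lift:** The wedge geometry and the picture shifts at the right foot and lip gave a lip rise of 4.3–4.8 mm, a foot gap of about 4–4.5 mm. The picture shift at the console disagreed, giving 3.2 mm (a gap of about 3 mm). Only the right foot was checked, because the arm hid the left one.
- **Hold:** Over about 1 s the pose and lift did not change. The wedge was about 1 mm off the middle of the lip and level to about 0.001 rad. The gripper was pushing with about 19 N forward and 12 N down.
- **Other objects:** The spacer, beaker and bottle are at their starting pixels in the side picture.

**What went wrong on the way:** The first push jammed without lifting, because the tool tipped nose-down and pressed with about 27 N. I backed off, levelled the tool and pushed again. The highest wrist force I read was about 39 N.

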